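# Clear the rolling board and take up the rolling pin

### The job

Get ready to roll chapatis. First clear the round marble board: put the spice jar that stands on it back into the empty place in the row on the low wooden shelf, standing upright on the cork pad in line with the others, and let go of it. Then draw the wooden rolling pin out of its slanted stand, turn it level and finish while still holding it, level and still, some 10 cm above the middle of the board, touching nothing but your gripper; leave everything else where it stands.

Things in the scene. Friction and masses are not known exactly. Their poses are not given: they have to be found in the camera images.
- jar_mid (a point): Centre (half-way up) of the spice jar to be put back: amber glass with a flat steel lid, 46 mm diameter, 90 mm tall, about 160 g, at the start upright on the rolling board; z is its upright axis.
- pad: Round cork pad, 48 mm across and 1 mm thick (look only: the jar's underside comes to rest at the shelf's top face), marking the one empty place of the row; origin at the shelf's top face in the middle of the place. The row has four places 58 mm apart.
- shelf: Low wooden shelf, 90 mm deep (its x), 260 mm long (its y), 60 mm high, open above, fixed; origin under its centre at the counter. The four places of the row lie along its y, at y = -87, -29, 29 and 87 mm, x = 0; 12 mm lies free between neighbouring jars, and nothing stands in front of or behind the row.
- row0_mid (a point): Centre (half-way up) of a jar of the same make that already stands in the row (46 mm diameter, 90 mm tall); leave it.
- row1_mid (a point): Centre (half-way up) of a jar of the same make that already stands in the row (46 mm diameter, 90 mm tall); leave it.
- row2_mid (a point): Centre (half-way up) of a jar of the same make that already stands in the row (46 mm diameter, 90 mm tall); leave it.
- board: Round marble rolling board, 220 mm diameter, on a smaller foot; origin under its centre at the counter, its flat top 35 mm above. Heavy, does not move.
- pin_mid (a point): Centre (balance point) of the rolling pin, about 240 g: a cylinder 32 mm in diameter, 200 mm long, with a thinner handle (16 mm diameter, 65 mm long) on each end, 330 mm in all. x is its long axis. In the stand, -x points up the slope to the free upper end, 40 degrees above the horizontal and roughly towards the robot; that end is 265 mm above the counter.
- holder: Slanted stand of the pin, fixed; origin at the counter, the pin rises to its -x. A closed-ended steel hood (48 mm wide, 42 inside) encloses the lowest 90 mm of the pin, which comes out only endwise, up its axis. Above the hood the pin lies open on two thin rails, 25 mm wide over all, 235 mm long from the closed end: fingers fit down either side of the pin's middle (165 mm from its low end, 150 mm above the counter).
- holder_mouth (a point): Point on the pin's axis at the mouth of the stand's hood (90 mm along from the closed low end).
- tumbler_mid (a point): Centre of a steel tumbler, 68 mm diameter, 100 mm tall; leave it.
- katori_mid (a point): Centre of a small steel bowl, 90 mm diameter, 45 mm tall; leave it.
- oil_mid (a point): Centre of an oil bottle, 68 mm diameter, 200 mm tall; leave it.
- dabba_mid (a point): Centre of a steel canister, 100 mm diameter, 110 mm tall; leave it.
- salt_mid (a point): Centre of a white salt jar, 60 mm diameter, 75 mm tall; leave it.

How it is judged:
On the way, in this order (a step that is already met when the one before it is completed fails the run):
1. the jar stands released on the pad in the row (horizontal distance between jar_mid and pad below 0.016 m and angle between jar_mid's own z axis and vertical below 0.15 rad and height (world z) of jar_mid between 0.098 and 0.112 m and contact force between the fingers and jar below 0.05 N and linear speed of jar below 0.03 m/s), for 0.3 s.
2. the pin is drawn out of its stand, in the gripper (distance between pin_mid and holder_mouth above 0.15 m and contact force between pin and holder below 0.1 N and contact force between the fingers and pin above 0.5 N), for 0.1 s.
At the end, for the whole second after the job is handed in: The jar stands upright, released, within 16 mm of the pad's middle. The gripper still holds the pin, at rest, level within 0.2 rad, its centre within 45 mm of the board's middle (seen from above) and 60 to 190 mm above the board's top, touching nothing else (all of step 1 and angle between pin_mid's own x axis and vertical between 1.3708 and 1.7708 rad and horizontal distance between pin_mid and board below 0.045 m and height (world z) of pin_mid between 0.095 and 0.225 m and contact force between the fingers and pin above 0.5 N and contact force between pin and board below 0.1 N and contact force between pin and holder below 0.1 N and contact force between pin and shelf below 0.1 N and contact force between pin and jar below 0.1 N and contact force between pin and row0 below 0.1 N and contact force between pin and row1 below 0.1 N and contact force between pin and row2 below 0.1 N and contact force between pin and tumbler below 0.1 N and contact force between pin and katori below 0.1 N and contact force between pin and oil below 0.1 N and contact force between pin and dabba below 0.1 N and contact force between pin and salt below 0.1 N and linear speed of pin below 0.03 m/s and angular speed of pin below 0.2 rad/s); the arm keeps its last pose, push and grip.
It fails at once if another thing on the counter or in the row is shifted by more than 25 mm or knocked over (distance of any of row0_mid, row1_mid, row2_mid, tumbler_mid, katori_mid, oil_mid, dabba_mid, salt_mid from where it was at the start of the episode above 0.025 m).
It also fails if it takes over 66 s, if anything falls off the work surface, if the arm or the gripper's body presses on something with over 40 N, if the wrist force passes 120 N, or if a joint passes its speed limit or range.

### The arm

A 7-joint arm with a two-finger parallel gripper is mounted at the origin on the work surface. World frame = base frame: x ahead of the robot, y to its left, z up, the work surface at z = 0. Lengths are in m, angles in rad, forces in N, time in s.
With the tool pointing down it reaches from about 0.4 to 0.85 m from the base axis. Payload 4.5 kg.
Tool frame: the origin (TCP) lies midway between the tips of the shut fingers; the grasp point (between the pads) lies 19 mm behind it; x points along the fingers, y is the direction in which the jaws open and shut, and the axes are right-handed (so a half turn about x gives the same grasp; the last joint's range is limited). The gripper opens to 88 mm and grips with 3 to 60 N. Pads are 18 mm wide; open, the fingers measure 123 mm over their backs; the gripper's body (75 mm by 187 mm) begins 45 mm behind the grasp point.
Start: joints at [-1.126, 0.689, -0.195, 1.565, 0.157, 0.902, -0.215], TCP at [0.25, 0.573, 0.239] pointing down, gripper open.
Joint ranges: [-3.01, 3.01], [-0.46, 2.08], [-1.47, 1.51], [0.13, 2.56], [-1, 4.14], [0.04, 2.09], [-2.66, 2.66]. Speed limits (rad/s): [2.57, 2.57, 3.14, 3.14, 3.14, 3.14, 3.14].

### API

Orientations are given as a unit quaternion [x, y, z, w].
In Python, from plant import r gives the robot as it stands.
- The arm moves only by the tool arm_command, never from a script. Its argument "plan" is a list of rows, each a list of 5 numbers: the finger opening in m, from 0 to 0.0881, then the shift along the tool's x, y, z in m, then the turn about the tool's x in rad. In form: [[grip, dx, dy, dz, roll], ...]. A call has 1 to 12 rows; each row shifts and turns the commanded pose from where the row before left it, along the tool's axes as they then stand; what a row does not reach is not made up. A row lasts 1/8 s, in which the tool goes at most 62.5 mm and 10.7 degrees, less where a joint would pass 70% of its speed; a pose out of reach is approached as far as the arm can. A call is refused whole if a number of a shift passes 0.0625 or a number of a turn 0.188, either way. A call with a gripper value outside its range is refused whole. The fingers move at their own pace and stop on an object; "force" is the grip in N (left out, the last holds). Time passes only in rows, so rows that do not move let the fingers close. It gives the time, the measured TCP pose, the force and the opening at its end, in the units of the state.
- r.get_state(): the state, without advancing time (a new reading comes with each control period).
- r.snapshot(name): name is "scene" or "top" or "wrist"; returns (picture, depth): 420x560x3 uint8, red, green, blue; 420x560 float32, m along the optical axis (not along the pixel's ray), 0 where there is no reading.
- r.calibration(name): a dict with "fx", "fy", "cx", "cy" (pixels), "k1" (the pictures are not rectified: a ray, as slopes to the right and down, at radius r is drawn at 1 + k1 r^2 times it, then the intrinsics apply), "eye" and "orientation" of the camera in the world; the wrist camera has in their place "mount" (4x4, takes a point from camera to tool coordinates, whose origin is the TCP and whose axes are the tool frame's). Camera axes: x right, y down, z forward; pixel columns grow to the right and rows downward; lengths in m; the calibration is good to about 2 mm. A picture is of the moment at which its call begins: read the wrist's pose just before it. calibration takes no time and is no camera call.
- r.finish_job(): hands the job in, once; it reports no verdict.
The state is a dict: "clock": time; "q": joint angles; "qd": joint speeds; "joint_torque": joint torques, N m; "tool_pos": TCP position; "eef_rot": TCP orientation; "contact_force": force on the tool from outside, world axes, zero at the start; "moment": the same for the moment, N m; "opening": opening from 0.0 (shut) to 1.0 (fully open).
Only numpy, scipy, OpenCV 4.12 (cv2) and the standard library are available. Lean on these libraries where they do the work, as an engineer would, in place of code of your own. Each camera call takes 0.05 s, during which the arm holds its last target.

## Working session

There is one attempt and no reset: what is moved stays moved. The work goes in short steps, Python scripts to look and compute and a tool call to move; the robot and the scene stay as the last step left them, time stands still between calls to the robot, and variables do not carry over. Pictures are saved under pics/ and viewed, and the job is handed in when it is done.

Besides the shell and the picture viewer there is one more tool, called after "Emit:" in YAML: its name, and indented under it one key for each argument. arm_command: Moves the arm, as the interface text tells. Its arguments: {"type":"object","properties":{"plan":{"type":"array","items":{"type":"array","items":{"type":"number"}}},"force":{"type":"number"}},"required":["plan"]}

```bash
ls; mkdir -p pics
cat > h.py <<'E'
import numpy as np, cv2
from scipy.spatial.transform import Rotation as R
from plant import r
def snap(name,fn):
    s=r.get_state(); im,d=r.snapshot(name)
    np.savez('pics/'+fn+'.npz',im=im,d=d,pos=s['tool_pos'],rot=s['eef_rot'])
    cv2.imwrite('pics/'+fn+'.png',im[:,:,::-1]); return s,im,d
E
python3 - <<'E'
from h import *
s=r.get_state(); print({k:np.round(v,3).tolist() for k,v in s.items()})
for n in ["scene","top","wrist"]:
    c=r.calibration(n); print(n,{k:np.round(v,4).tolist() for k,v in c.items()})
    snap(n,n+'0')
E
```

```text
pics
{'clock': 0.0, 'q': [-1.126, 0.69, -0.194, 1.566, 0.157, 0.902, -0.215], 'qd': [0.0, -0.0, -0.001, -0.002, 0.001, -0.0, -0.0], 'joint_torque': [0.0, -52.757, -1.267, -15.343, -0.053, 0.007, 0.0], 'tool_pos': [0.249, 0.572, 0.238], 'eef_rot': [0.144, 0.692, -0.145, 0.692], 'contact_force': [-0.312, 0.595, -0.799], 'moment': [0.032, -0.059, 0.026], 'opening': 0.996}
scene {'fx': 381.6759, 'fy': 381.6759, 'cx': 279.2327, 'cy': 207.654, 'k1': -0.0163, 'eye': [1.3173, 0.0367, 0.637], 'orientation': [0.611, 0.6312, -0.3513, -0.3238]}
top {'fx': 407.3413, 'fy': 407.3413, 'cx': 274.8009, 'cy': 211.3496, 'k1': 0.0158, 'eye': [0.4869, -0.0164, 1.1471], 'orientation': [-0.6977, 0.7155, -0.0097, 0.0351]}
wrist {'fx': 290.1512, 'fy': 290.1512, 'cx': 280.8769, 'cy': 210.4603, 'k1': -0.0234, 'mount': [[-0.0001, -0.2672, 0.9636, -0.1458], [1.0, 0.0014, 0.0005, 0.0008], [-0.0015, 0.9636, 0.2672, -0.0686], [0.0, 0.0, 0.0, 1.0]]}
```

View pics/scene0.png

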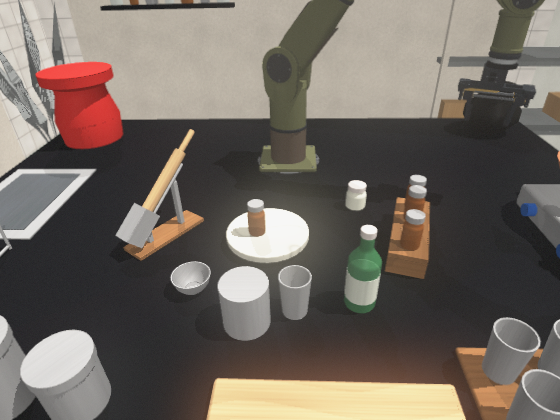

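View pics/top0.png

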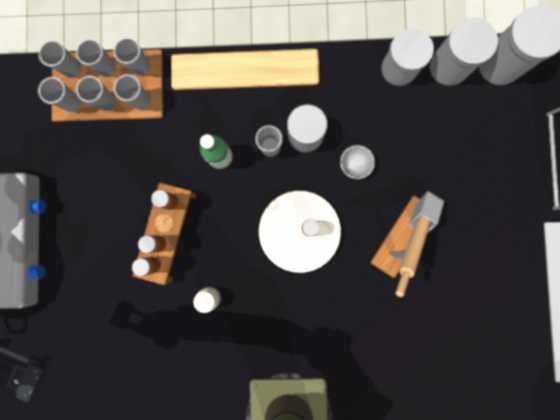

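View pics/wrist0.png

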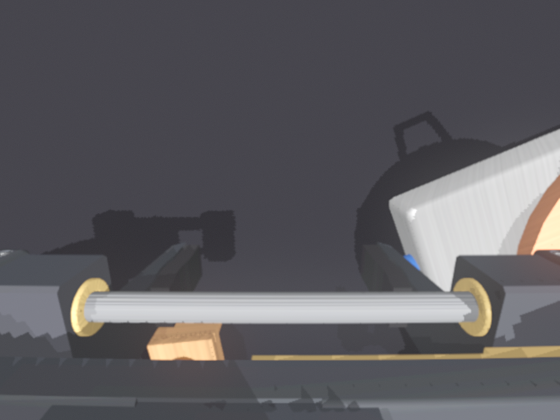

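The top view shows the jar on the board at about (311,227), the row jars at (160,199), (147,243) and (141,267), and the cork pad at about (164,223). The pin runs from (403,290) up to (432,205). Next I'll enlarge these areas.

Run:
```python
import cv2,numpy as np
t=cv2.imread('pics/top0.png');s=cv2.imread('pics/scene0.png')
cv2.imwrite('pics/c1.png',cv2.resize(t[170:300,120:240],None,fx=5,fy=4.6,interpolation=2) if 0 else cv2.resize(t[175:295,120:240],None,fx=5,fy=5,interpolation=2))
cv2.imwrite('pics/c2.png',cv2.resize(t[180:300,250:450],None,fx=4,fy=4,interpolation=2))
cv2.imwrite('pics/c3.png',cv2.resize(s[160:290,340:450],None,fx=4.5,fy=4.5,interpolation=2))
cv2.imwrite('pics/c4.png',cv2.resize(s[120:270,110:320],None,fx=3.8,fy=3.8,interpolation=2))
```

```text
(no output)
```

View pics/c1.png

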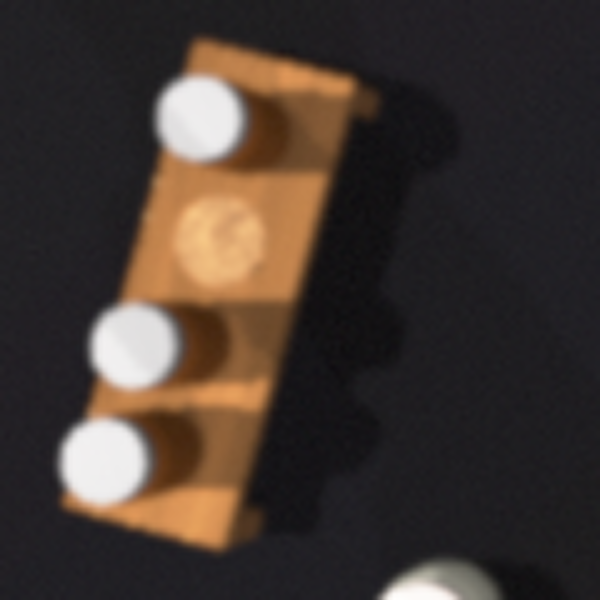

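View pics/c2.png

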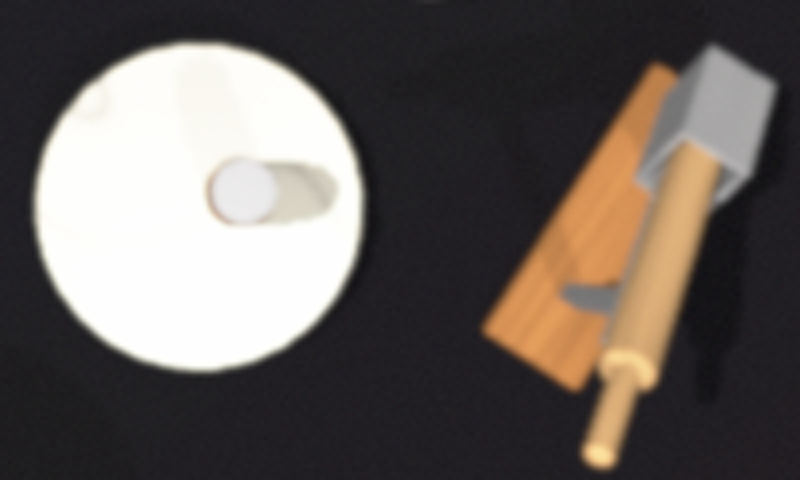

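View pics/c3.png

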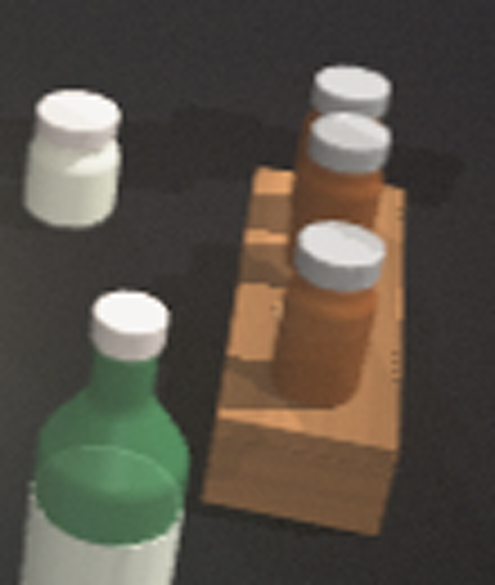

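View pics/c4.png

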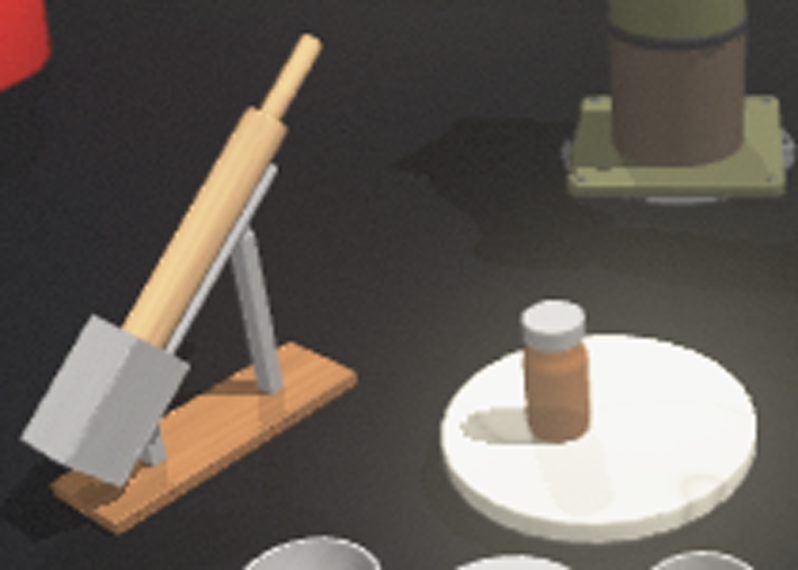

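```bash
cat >> h.py <<'E'
def ray(name,uv,npz=None):
    c=r.calibration(name)
    d=np.array([(uv[0]-c['cx'])/c['fx'],(uv[1]-c['cy'])/c['fy']]); p=d.copy()
    for _ in range(10): p=d/(1+c['k1']*(p@p))
    v=np.array([p[0],p[1],1.])
    if 'eye' in c: return np.array(c['eye']),R.from_quat(c['orientation']).as_matrix()@v
    M=np.array(c['mount']); T=R.from_quat(npz['rot']).as_matrix()
    return npz['pos']+T@M[:3,3],T@M[:3,:3]@v
def planez(name,uv,z,npz=None):
    e,v=ray(name,uv,npz); return e+v*(z-e[2])/v[2]
def dep(name,uv,D,npz=None,k=1):
    u,w=int(round(uv[0])),int(round(uv[1])); q=D[w-k:w+k+1,u-k:u+k+1]; e,v=ray(name,uv,npz); return e+v*np.median(q[q>0])
def tri(e1,v1,e2,v2):
    a=v1/np.linalg.norm(v1);b=v2/np.linalg.norm(v2)
    s=np.linalg.lstsq(np.c_[a,-b],e2-e1,rcond=None)[0]; p,q=e1+s[0]*a,e2+s[1]*b
    return (p+q)/2,np.linalg.norm(p-q)
E
python3 - <<'E'
from h import *
np.set_printoptions(precision=4,suppress=True)
T=np.load('pics/top0.npz');S=np.load('pics/scene0.npz')
c1=lambda x,y:(x/5+120-.4,y/5+175-.4); c2=lambda x,y:(x/4+250-.4,y/4+180-.4)
c3=lambda x,y:(x/4.5+340-.4,y/4.5+160-.4); c4=lambda x,y:(x/3.8+110-.4,y/3.8+120-.4)
P={'jar':(c2(244,190),c4(554,310)),'rowA':(c1(200,118),c3(341,242)),'rowB':(c1(135,346),c3(350,132)),'rowC':(c1(104,462),c3(352,84)),
'pad':(c1(219,240),None),'board':(c2(199,206),c4(599,430)),'pinend':(c2(599,456),c4(313,41)),'shoulder':(c2(629,368),c4(267,117)),'pinbarrelmid':(c2(660,270),c4(205,220))}
for k,(a,b) in P.items():
    print(k,'topdepth',dep('top',a,T['d']),end=' ')
    if b: print('scenedepth',dep('scene',b,S['d']),'tri',*tri(*ray('top',a),*ray('scene',b)))
    else: print()
print('jar@.125',planez('top',P['jar'][0],.125),'pad@.06',planez('top',P['pad'][0],.06))
for k in('rowA','rowB','rowC'):print(k,planez('top',P[k][0],.15))
print('board@.035',planez('top',P['board'][0],.035))
for n in [(195,38),(357,80),(62,505),(225,550)]: print('shelfcorner',planez('top',c1(*n),.06))
print(R.from_quat(r.get_state()['eef_rot']).as_matrix())
E
```

```text
jar topdepth [ 0.5104 -0.069   0.1261] scenedepth [ 0.5027 -0.0696  0.1279] tri [ 0.5102 -0.0687  0.1326] 4.3421537494058427e-05
rowA topdepth [0.5907 0.3033 0.1519] scenedepth [0.5868 0.304  0.1503] tri [0.5905 0.3028 0.1529] 0.00038465963269114647
rowB topdepth [0.4788 0.3363 0.1517] scenedepth [0.4802 0.3354 0.1526] tri [0.4788 0.3361 0.1519] 0.0003451294820206215
rowC topdepth [0.4224 0.3521 0.1509] scenedepth [0.4251 0.3506 0.1529] tri [0.4224 0.3517 0.1515] 0.00030190904448687767
pad topdepth [0.5338 0.3221 0.0626] 
board topdepth [ 0.5023 -0.0428  0.0371] scenedepth [ 0.5158 -0.0421  0.0387] tri [ 0.5025 -0.0432  0.0287] 0.0003776445727953751
pinend topdepth [ 0.3612 -0.2463  0.2595] scenedepth [ 0.3647 -0.2453  0.2629] tri [ 0.3616 -0.246   0.2616] 0.000478506490013598
shoulder topdepth [ 0.4045 -0.2731  0.2275] scenedepth [ 0.4115 -0.2715  0.2263] tri [ 0.404  -0.2742  0.2229] 0.0002757046538773614
pinbarrelmid topdepth [ 0.4567 -0.3052  0.185 ] scenedepth [ 0.4664 -0.3079  0.1755] tri [ 0.4565 -0.3108  0.17  ] 0.002117646614092613
jar@.125 [ 0.5104 -0.0691  0.125 ] pad@.06 [0.5339 0.3229 0.06  ]
rowA [0.5909 0.3039 0.15  ]
rowB [0.4788 0.3369 0.15  ]
rowC [0.4223 0.3525 0.15  ]
board@.035 [ 0.5024 -0.0429  0.035 ]
shelfcorner [0.6439 0.3353 0.06  ]
shelfcorner [0.6186 0.2471 0.06  ]
shelfcorner [0.3941 0.4085 0.06  ]
shelfcorner [0.3684 0.3206 0.06  ]
[[-0.0005  0.3993  0.9168]
 [-0.0013  0.9168 -0.3993]
 [-1.     -0.0014  0.0001]]
```

Emit:
arm_command:
  plan:
    - [0.088,0,0,0,-0.129]
    - [0.088,0,-0.044,0.034,0]
    - [0.088,0,-0.044,0.034,0]
    - [0.088,0,-0.044,0.034,0]
    - [0.088,0,-0.044,0.034,0]
    - [0.088,0,-0.044,0.034,0]
    - [0.088,0,-0.044,0.034,0]
    - [0.088,0,-0.044,0.034,0]
    - [0.088,0,-0.044,0.034,0]
    - [0.088,0,-0.044,0.034,0]
    - [0.088,0,-0.044,0.034,0]
    - [0.088,0,0,0,0]
  force: 20

```text
clock: 1.65
tool_pos: [0.4548, 0.0506, 0.2384]
eef_rot: [0.102, 0.7, -0.104, 0.7]
contact_force: [-1.2, 0.8, 0.0]
opening: 1.0
```

```bash
cat > go.py <<'E'
from h import *
import sys
np.set_printoptions(precision=4,suppress=True)
# target xy z -> tool deltas
s=r.get_state(); M=R.from_quat(s['eef_rot']).as_matrix()
t=np.array([float(a) for a in sys.argv[1:4]]); print('pos',np.array(s['tool_pos']),'yaw of tool y deg',np.degrees(np.arctan2(M[1,1],M[0,1])),'tool delta',M.T@(t-s['tool_pos']),'clk',s['clock'],'q',np.array(s['q']))
E
python3 go.py .510 -.069 .238; python3 -c "
from h import *
snap('wrist','w1')"
```

```text
pos [0.4548 0.0506 0.2384] yaw of tool y deg 73.28273302871281 tool delta [ 0.0006 -0.0987  0.0872] clk 1.65 q [-0.0117  0.4869 -0.301   2.0472  0.238   0.6406  0.8073]
```

View pics/w1.png

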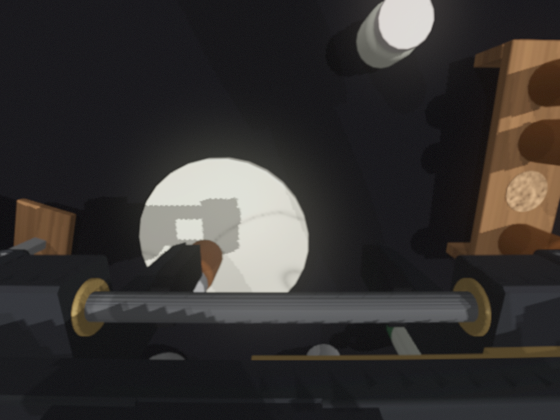

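Run:
```python
from h import *
np.set_printoptions(precision=4,suppress=True)
W=np.load('pics/w1.npz')
print('pad',planez('wrist',(527,191),.061,W),dep('wrist',(527,191),W['d'],W),tri(*ray('wrist',(527,191),W),*ray('top',(163.4,222.6))))
print('board L,R,T',[planez('wrist',p,.035,W) for p in((139,238),(308,238),(222,157))])
print('jarbase',[planez('wrist',p,z,W) for p,z in(((202,241),.08),((221,247),.08))])
```

```text
pad [0.534  0.3236 0.061 ] [0.5339 0.3234 0.0613] (array([0.5336, 0.3224, 0.0622]), np.float64(0.0005221974823504038))
board L,R,T [array([ 0.4652, -0.1432,  0.035 ]), array([0.5273, 0.0658, 0.035 ]), array([ 0.3989, -0.0053,  0.035 ])]
jarbase [array([ 0.4791, -0.0485,  0.08  ]), array([ 0.492 , -0.0304,  0.08  ])]
```

Emit:
arm_command:
  plan:
    - [0.088,0,-0.033,0.029,0]
    - [0.088,0,-0.033,0.029,0]
    - [0.088,0,-0.033,0.029,0]
    - [0.088,0,0,0,0]
    - [0.088,0,0,0,0]

```text
clock: 2.33
tool_pos: [0.5095, -0.0611, 0.2386]
eef_rot: [0.099, 0.701, -0.098, 0.7]
contact_force: [0.4, 0.0, 0.3]
opening: 0.998
```

```bash
python3 go.py .510 -.069 .072; python3 -c "
from h import *
snap('wrist','w2')
snap('top','t2')"
```

```text
pos [ 0.5095 -0.0611  0.2386] yaw of tool y deg 74.01917531041751 tool delta [ 0.1666 -0.0076  0.0029] clk 2.325 q [ 0.2325  0.5546 -0.3178  1.8947  0.2468  0.7309  1.0661]
```

View pics/w2.png

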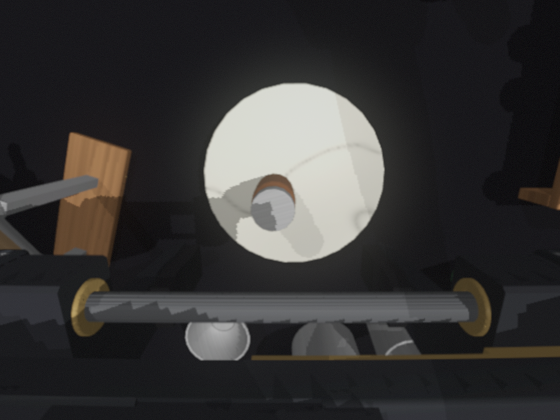

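Run:
```python
from h import *
np.set_printoptions(precision=4,suppress=True)
W=np.load('pics/w2.npz')
p=(273,210)
print('jarlid',planez('wrist',p,.125,W),dep('wrist',p,W['d'],W),tri(*ray('wrist',p,W),*ray('top',(310.6,227.1))))
L=[planez('wrist',p,.035,W) for p in((204,172),(385,172),(294,82),(294,262))]
print('board',L)
```

```text
jarlid [ 0.5105 -0.0679  0.125 ] [ 0.5105 -0.0679  0.1249] (array([ 0.5106, -0.0685,  0.1243]), np.float64(0.0012069504807205016))
board [array([ 0.4651, -0.1437,  0.035 ]), array([0.525 , 0.0667, 0.035 ]), array([ 0.3976, -0.0127,  0.035 ]), array([ 0.6092, -0.0703,  0.035 ])]
```

Emit:
arm_command:
  plan:
    - [0.088,0.03,-0.007,0.003,0]
    - [0.088,0.04,0,0,0]
    - [0.088,0.04,0,0,0]
    - [0.088,0.04,0,0,0]
    - [0.088,0.017,0,0,0]
    - [0.088,0,0,0,0]
    - [0.088,0,0,0,0]

```text
clock: 3.3
tool_pos: [0.5113, -0.0701, 0.0725]
eef_rot: [0.099, 0.7, -0.099, 0.701]
contact_force: [0.1, 0.6, 0.3]
opening: 0.996
```

```bash
python3 go.py .5105 -.0685 .072
```

```text
pos [ 0.5113 -0.0701  0.0725] yaw of tool y deg 73.93327525083788 tool delta [ 0.0005  0.0013 -0.0012] clk 3.3 q [ 0.1477  0.8269 -0.1659  2.018   0.3885  0.3252  0.9553]
```

Emit:
arm_command:
  plan:
    - [0.03,0,0.001,-0.001,0]
    - [0.03,0,0,0,0]
    - [0.03,0,0,0,0]
    - [0.03,0,0,0,0]
    - [0.03,0,0,0,0]
    - [0.03,0,0,0,0]
  force: 20

```text
clock: 4.05
tool_pos: [0.5102, -0.0697, 0.0718]
eef_rot: [0.099, 0.7, -0.099, 0.7]
contact_force: [0.9, 0.1, 0.9]
opening: 0.514
```

Emit:
arm_command:
  plan:
    - [0.03,-0.02,0,0,0]
    - [0.03,-0.035,0,0,0]
    - [0.03,-0.04,0,0,0]
    - [0.03,-0.04,0,0,0]
    - [0.03,-0.025,0,0,0]
    - [0.03,0,0,0,0]

```text
clock: 4.8
tool_pos: [0.511, -0.0699, 0.233]
eef_rot: [0.1, 0.699, -0.099, 0.701]
contact_force: [-0.2, 0.3, -0.8]
opening: 0.516
```

```bash
python3 go.py .5345 .322 .23
```

```text
pos [ 0.511  -0.0699  0.233 ] yaw of tool y deg 73.83158581293739 tool delta [ 0.0029  0.383  -0.0866] clk 4.8 q [ 0.2522  0.5649 -0.3247  1.8977  0.2635  0.7169  1.0637]
```

Emit:
arm_command:
  plan:
    - [0.03,0,0.02,-0.004,0]
    - [0.03,0,0.035,-0.008,0]
    - [0.03,0,0.045,-0.01,0]
    - [0.03,0,0.045,-0.01,0]
    - [0.03,0,0.045,-0.01,0]
    - [0.03,0,0.045,-0.01,0]
    - [0.03,0,0.045,-0.01,0]
    - [0.03,0,0.045,-0.011,0]
    - [0.03,0,0.035,-0.008,0]
    - [0.03,0,0.023,-0.006,0]
    - [0.03,0,0,0,0]
    - [0.03,0,0,0,0]

```text
clock: 6.3
tool_pos: [0.5328, 0.3202, 0.2304]
eef_rot: [0.099, 0.7, -0.101, 0.7]
contact_force: [0.4, -0.3, -0.8]
opening: 0.514
```

```bash
python3 go.py .5345 .322 .1; python3 -c "
from h import *
snap('wrist','w3')
snap('top','t3')"
```

```text
pos [0.5328 0.3202 0.2304] yaw of tool y deg 73.78561671707993 tool delta [0.1304 0.0027 0.0012] clk 6.3 q [-0.4666  0.7005 -0.2699  1.5798  0.2238  0.895   0.4707]
```

View pics/w3.png

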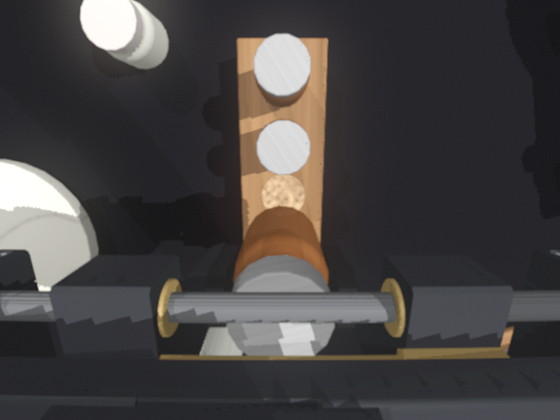

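View pics/t3.png

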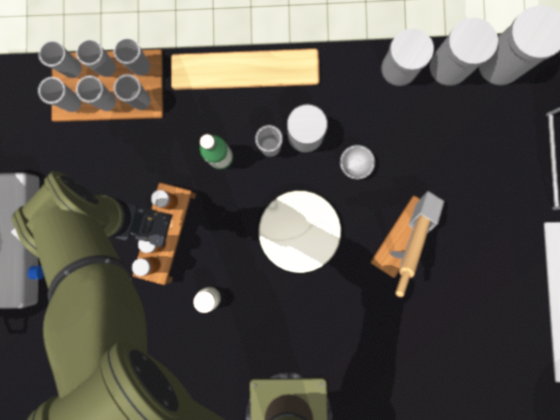

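```bash
python3 - <<'E'
from h import *
np.set_printoptions(precision=4,suppress=True)
W=np.load('pics/w3.npz')
B=planez('wrist',(283,147),.15,W);C=planez('wrist',(282,66),.15,W);print(B,C,dep('wrist',(283,147),W['d'],W))
print('padtop edge',planez('wrist',(283,174),.06,W), 'pad L,R',planez('wrist',(261,196),.06,W),planez('wrist',(305,196),.06,W))
u=(B-C)/np.linalg.norm(B-C);print('pad from row',B+.058*u, C+.116*u,np.linalg.norm(B-C))
E
python3 go.py .5345 .3215 .098
```

```text
[0.4795 0.338  0.15  ] [0.4247 0.353  0.15  ] [0.4795 0.338  0.1501]
padtop edge [0.5121 0.329  0.06  ] pad L,R [0.529  0.2986 0.06  ] [0.5426 0.3458 0.06  ]
pad from row [0.5355 0.3227 0.15  ] [0.5366 0.3224 0.15  ] 0.05684877231843562
pos [0.5333 0.3201 0.2311] yaw of tool y deg 73.72892366644395 tool delta [0.1331 0.002  0.0007] clk 6.4 q [-0.4659  0.6995 -0.27    1.5793  0.2236  0.895   0.4707]
```

Emit:
arm_command:
  plan:
    - [0.03,0.02,0.002,0.001,0]
    - [0.03,0.035,0,0,0]
    - [0.03,0.035,0,0,0]
    - [0.03,0.025,0,0,0]
    - [0.03,0.014,0,0,0]
    - [0.03,0,0,0,0]
    - [0.03,0,0,0,0]

```text
clock: 7.28
tool_pos: [0.5353, 0.3242, 0.1038]
eef_rot: [0.1, 0.7, -0.099, 0.701]
contact_force: [0.4, 1.0, -0.9]
opening: 0.513
```

Emit:
arm_command:
  plan:
    - [0.03,0.003,-0.001,0,0]
    - [0.03,0.002,0,0,0]
    - [0.03,0.001,0,0,0]
    - [0.03,0,0,0,0]

```text
clock: 7.78
tool_pos: [0.5343, 0.323, 0.0968]
eef_rot: [0.099, 0.7, -0.099, 0.7]
contact_force: [-0.5, -0.2, 0.1]
opening: 0.515
```

Emit:
arm_command:
  plan:
    - [0.03,0.001,0,0,0]
    - [0.03,0,0,0,0]
    - [0.03,0,0,0,0]

```text
clock: 8.15
tool_pos: [0.5344, 0.3231, 0.0968]
eef_rot: [0.099, 0.7, -0.099, 0.7]
contact_force: [-1.7, -0.6, 6.3]
opening: 0.511
```

Contact (6 N upward), so the jar is on the shelf. I'll open the gripper and retract.

Emit:
arm_command:
  plan:
    - [0.03,-0.001,0,0,0]
    - [0.06,0,0,0,0]
    - [0.088,0,0,0,0]
    - [0.088,0,0,0,0]
    - [0.088,0,0,0,0]
    - [0.088,-0.02,0,0,0]
    - [0.088,-0.04,0,0,0]
    - [0.088,-0.04,0,0,0]
    - [0.088,-0.04,0,0,0]
    - [0.088,-0.04,0,0,0]
    - [0.088,-0.04,0,0,0]
    - [0.088,0,0,0,0]

```text
clock: 9.65
tool_pos: [0.5357, 0.3243, 0.3202]
eef_rot: [0.101, 0.698, -0.098, 0.702]
contact_force: [0.8, -0.6, -0.7]
opening: 0.998
```

```bash
python3 go.py .5345 .3215 .098; python3 -c "
from h import *
snap('wrist','w4')
snap('scene','s4')
import cv2
s=cv2.imread('pics/s4.png');cv2.imwrite('pics/c5.png',cv2.resize(s[160:290,340:450],None,fx=4.5,fy=4.5,interpolation=2))"
```

```text
pos [0.5357 0.3243 0.3202] yaw of tool y deg 73.84350717747598 tool delta [ 0.2222 -0.0043 -0.0013] clk 9.65 q [-0.4575  0.6133 -0.2924  1.4573  0.1885  1.0912  0.5033]
```

View pics/w4.png

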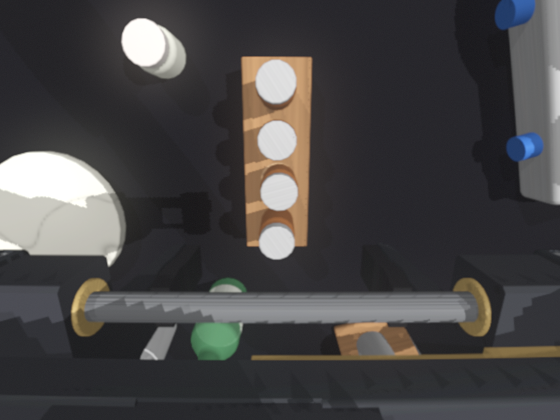

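View pics/c5.png

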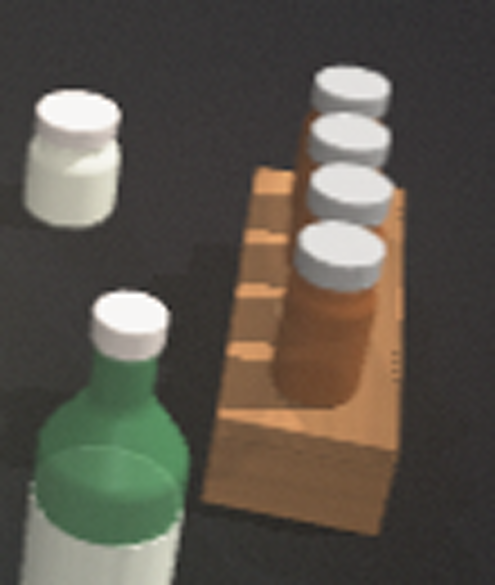

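Run:
```python
from h import *
np.set_printoptions(precision=4,suppress=True)
W=np.load('pics/w4.npz')
for p in((276,81),(277,140),(279.5,191),(277,240)):print(planez('wrist',p,.15,W),dep('wrist',p,W['d'],W))
S=np.load('pics/s4.npz');print(dep('scene',(417.6,201.3),S['d']))
```

```text
[0.4236 0.3535 0.15  ] [0.4236 0.3535 0.1497]
[0.4797 0.3382 0.15  ] [0.4797 0.3382 0.1497]
[0.5333 0.3254 0.15  ] [0.5334 0.3254 0.1499]
[0.5884 0.3064 0.15  ] [0.5885 0.3064 0.1497]
[0.5386 0.321  0.1526]
```

The jar is upright on its pad, with its lid at z≈0.150 and about 3 mm off the pad centre. Next I'll go over the pin, turning the jaws across it.

Emit:
arm_command:
  plan:
    - [0.088,0,0,0,0.138]
    - [0.088,0,0,0,0.138]
    - [0.088,0,-0.03,0.014,0]
    - [0.088,0,-0.052,0.025,0]
    - [0.088,0,-0.052,0.025,0]
    - [0.088,0,-0.052,0.025,0]
    - [0.088,0,-0.052,0.025,0]
    - [0.088,0,-0.052,0.025,0]
    - [0.088,0,-0.052,0.025,0]
    - [0.088,0,-0.052,0.025,0]
    - [0.088,0,-0.04,0.02,0]
    - [0.088,0,0,0,0]

```text
clock: 11.25
tool_pos: [0.4798, -0.1602, 0.315]
eef_rot: [0.197, 0.68, -0.198, 0.678]
contact_force: [0.4, 0.1, -0.9]
opening: 1.0
```

```bash
python3 go.py .468 -.313 .32; python3 -c "
from h import *
snap('wrist','w5')"
```

```text
pos [ 0.4798 -0.1602  0.315 ] yaw of tool y deg 57.582016471503316 tool delta [-0.0048 -0.1353  0.072 ] clk 11.25 q [ 0.3662  0.4389 -0.2061  1.8108  0.1131  0.9069  1.114 ]
```

View pics/w5.png

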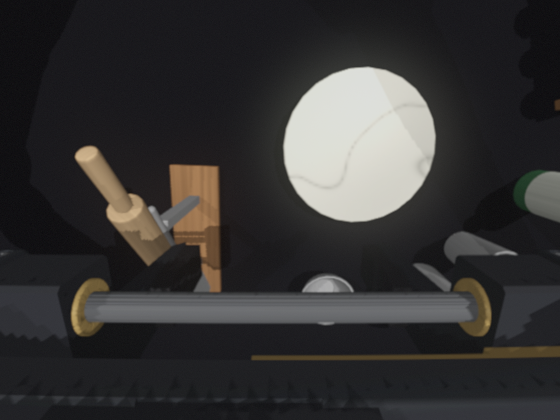

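Run:
```python
from h import *
np.set_printoptions(precision=4,suppress=True)
W=np.load('pics/w5.npz')
c2=lambda x,y:(x/4+250-.4,y/4+180-.4)
for n,p,q in(('end',(88,155),c2(599,456)),('base of handle',(122,208),c2(622,372))):
    print(n,dep('wrist',p,W['d'],W),tri(*ray('wrist',p,W),*ray('top',q)))
# base board left edge direction
a=planez('wrist',(171,166),.012,W);b=planez('wrist',(218,167),.012,W);c=planez('wrist',(219,240),.012,W);print(a,b,c,'yaw along',np.degrees(np.arctan2(*(c-b)[1::-1])))
# fit pin points from depth in top view: barrel surface cloud
T=np.load('pics/top0.npz')
pts=[]
for v in range(262,300):
  for u in range(390,425):
    if T['d'][v,u]>0:
      p=dep('top',(u,v),T['d'],k=0)
      if p[2]>.15: pts.append(p)
P=np.array(pts);print(len(P),P.min(0),P.max(0))
```

```text
end [ 0.3644 -0.2435  0.2608] (array([ 0.3609, -0.2487,  0.2516]), np.float64(0.0017917304180302262))
base of handle [ 0.4034 -0.2694  0.2268] (array([ 0.4029, -0.2692,  0.2272]), np.float64(0.001052945027799353))
[ 0.375  -0.2951  0.012 ] [ 0.4154 -0.2344  0.012 ] [ 0.5143 -0.3031  0.012 ] yaw along -34.82113303079683
372 [ 0.3557 -0.3036  0.1812] [ 0.4248 -0.2409  0.2668]
```

```bash
cat > fit.py <<'E'
from h import *
from scipy.optimize import least_squares
np.set_printoptions(precision=4,suppress=True)
def cloud(name,f,box):
    W=np.load(f'pics/{f}.npz');u0,u1,v0,v1=box;o=[]
    for v in range(v0,v1):
        for u in range(u0,u1):
            c=W['im'][v,u].astype(float)
            if W['d'][v,u]>0 and c[0]>1.25*c[2] and c[0]>60:
                o.append(dep(name,(u,v),W['d'],W,k=0))
    return np.array(o)
def fit(P,x0):
    # axis point at x0 with offsets
    def res(p):
        d=np.array([np.cos(p[2])*np.cos(p[3]),np.sin(p[2])*np.cos(p[3]),-np.sin(p[3])])
        a=np.array([x0[0],p[0],p[1]]);q=P-a
        return np.linalg.norm(q-np.outer(q@d,d),axis=1)-.016
    s=least_squares(res,[x0[1],x0[2],x0[3],x0[4]],loss='soft_l1',f_scale=.002)
    return s.x,np.sqrt(np.mean(s.fun**2))*1e3,res
E
python3 - <<'E'
from fit import *
end=np.array([.362,-.246,.259]);d=np.array([.766*.83,-.766*.56,-.643])
for n,f,b in(('top','top0',(390,440,190,300)),('scene','scene0',(130,200,120,220)),('wrist','w5',(60,200,140,270))):
    P=cloud(n,f,b);t=(P-end)@d; r_=np.linalg.norm(P-end-np.outer(t,d),axis=1)
    P=P[(t>.072)&(t<.225)&(r_<.03)]
    x,e,_=fit(P,[.44,-.295,.19,-.57,.698])
    print(n,len(P),'axis at x=.44: y,z',x[:2],'yaw,pitch deg',np.degrees(x[2:]),'rms mm',e)
    # end along: handle extents
E
```

```text
Traceback (most recent call last):
  File "fit.py", line 10, in cloud
    o.append(dep(name,(u,v),W['d'],W,k=0))
             ~~~^^^^^^^^^^^^^^^^^^^^^^^^^
  File "h.py", line 19, in dep
    u,w=int(round(uv[0])),int(round(uv[1])); q=D[w-k:w+k+1,u-k:u+k+1]; e,v=ray(name,uv,npz); return e+v*np.median(q[q>0])
                                                                           ~~~^^^^^^^^^^^^^
  File "h.py", line 9, in ray
    c=r.calibration(name)
ValueError: time passes only in moves, steps and waits
```

```bash
sed -i 's/    c=r.calibration(name)$/    c=cal(name)/' h.py; sed -i '3a import functools\n@functools.cache\ndef cal(n): return r.calibration(n)' h.py
cat > runfit.py <<'E'
from fit import *
end=np.array([.362,-.246,.259]);d=np.array([.766*.83,-.766*.56,-.643])
for n,f,b in(('top','top0',(390,440,190,300)),('scene','scene0',(130,200,120,220)),('wrist','w5',(60,200,140,270))):
    P=cloud(n,f,b);t=(P-end)@d; r_=np.linalg.norm(P-end-np.outer(t,d),axis=1)
    P=P[(t>.072)&(t<.225)&(r_<.03)]
    x,e,_=fit(P,[.44,-.295,.19,-.57,.698])
    print(n,len(P),'axis at x=.44: y,z',x[:2],'yaw,pitch deg',np.degrees(x[2:]),'rms mm',e)
E
python3 runfit.py
```

```text
top 663 axis at x=.44: y,z [-0.3011  0.1788] yaw,pitch deg [-34.4919  40.1176] rms mm 1.384345465239637
scene 741 axis at x=.44: y,z [-0.3017  0.1802] yaw,pitch deg [-34.8389  40.0483] rms mm 1.5056523275443825
wrist 1467 axis at x=.44: y,z [-0.2993  0.179 ] yaw,pitch deg [-34.3375  39.7664] rms mm 0.4029433856570867
```

```bash
python3 go.py .467 -.319 .315
```

```text
pos [ 0.4806 -0.1572  0.3152] yaw of tool y deg 57.829286341080866 tool delta [ 0.0002 -0.1442  0.0747] clk 11.3 q [ 0.3635  0.4384 -0.2092  1.8111  0.1121  0.9068  1.1133]
```

Emit:
arm_command:
  plan:
    - [0.088,0,0,0,0.04]
    - [0.088,0,-0.035,0.02,0]
    - [0.088,0,-0.045,0.026,0]
    - [0.088,0,-0.04,0.022,0]
    - [0.088,0,-0.021,0.012,0]
    - [0.088,0,0,0,0]
    - [0.088,0,0,0,0]

```text
clock: 12.18
tool_pos: [0.4695, -0.3147, 0.3165]
eef_rot: [0.208, 0.676, -0.207, 0.676]
contact_force: [-0.1, 0.4, 1.1]
opening: 0.996
```

```bash
python3 go.py .467 -.319 .143; python3 -c "
from h import *
snap('wrist','w6')"
```

```text
pos [ 0.4695 -0.3147  0.3165] yaw of tool y deg 55.92558756693051 tool delta [ 0.1735 -0.0053  0.0005] clk 12.175 q [ 0.6214  0.5212 -0.183   1.6451  0.1069  0.9861  1.3791]
```

View pics/w6.png

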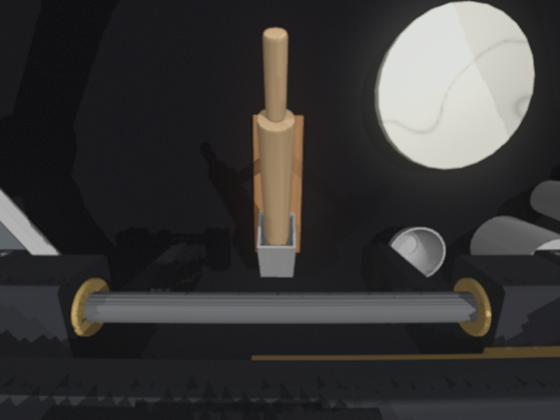

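Run:
```python
from fit import *
end=np.array([.362,-.246,.259]);d=np.array([.766*.824,-.766*.566,-.643])
P=cloud('wrist','w6',(230,310,20,240));t=(P-end)@d; r_=np.linalg.norm(P-end-np.outer(t,d),axis=1)
P=P[(t>.072)&(t<.225)&(r_<.03)]
x,e,_=fit(P,[.44,-.295,.19,-.57,.698])
print(len(P),x[:2],np.degrees(x[2:]),e)
W=np.load('pics/w6.npz');print('end',dep('wrist',(274,35),W['d'],W),'mouth side',planez('wrist',(277,213),.125,W))
```

```text
2927 [-0.2997  0.1783] [-34.6237  39.9515] 0.38222278129407433
end [ 0.3635 -0.2471  0.2627] mouth side [ 0.4906 -0.333   0.125 ]
```

Emit:
arm_command:
  plan:
    - [0.07,0.02,-0.005,0,0]
    - [0.07,0.04,0,0,0]
    - [0.07,0.04,0,0,0]
    - [0.07,0.03,0,0,0]
    - [0.07,0.02,0,0,0]
    - [0.07,0.012,0,0,0]
    - [0.07,0,0,0,0]
    - [0.07,0,0,0,0]

```text
clock: 13.22
tool_pos: [0.4666, -0.3215, 0.1555]
eef_rot: [0.208, 0.675, -0.208, 0.676]
contact_force: [0.7, -1.7, 1.2]
opening: 0.799
```

```bash
python3 go.py .467 -.3185 .143
```

```text
pos [ 0.4666 -0.3215  0.1555] yaw of tool y deg 55.78042436190716 tool delta [ 0.0125  0.0027 -0.0013] clk 13.225 q [ 0.6077  0.7256 -0.1448  1.826   0.17    0.6004  1.332 ]
```

Emit:
arm_command:
  plan:
    - [0.07,0.006,0.002,0,0]
    - [0.07,0.005,0,0,0]
    - [0.07,0,0,0,0]
    - [0.07,0,0,0,0]

```text
clock: 13.72
tool_pos: [0.4669, -0.32, 0.1437]
eef_rot: [0.208, 0.676, -0.208, 0.676]
contact_force: [0.0, -0.4, -0.2]
opening: 0.787
```

```bash
python3 go.py .467 -.3185 .143; python3 -c "
from h import *
snap('wrist','w7');snap('scene','s7')
s=cv2.imread('pics/s7.png');cv2.imwrite('pics/c7.png',cv2.resize(s[80:270,90:320],None,fx=3.3,fy=3.1,interpolation=2))"
```

```text
pos [ 0.4669 -0.32    0.1437] yaw of tool y deg 55.74452082148629 tool delta [ 0.0007  0.0012 -0.0008] clk 13.725 q [ 0.6017  0.7436 -0.1397  1.8344  0.174   0.5754  1.3252]
```

View pics/c7.png

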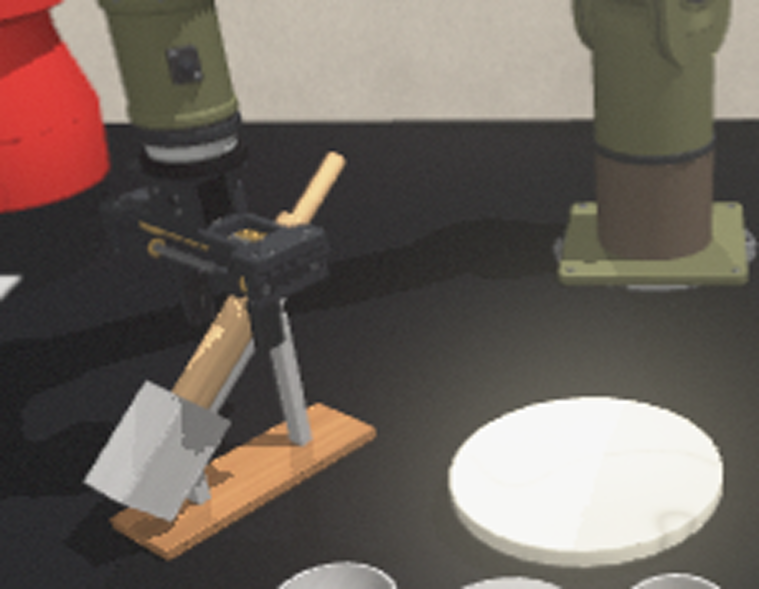

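View pics/w7.png

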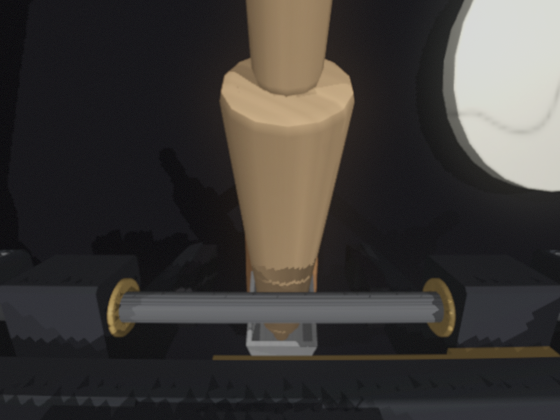

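Emit:
arm_command:
  plan:
    - [0.02,0,0.001,0,0]
    - [0.02,0,0,0,0]
    - [0.02,0,0,0,0]
    - [0.02,0,0,0,0]
    - [0.02,0,0,0,0]
    - [0.02,0,0,0,0]
  force: 30

```text
clock: 14.58
tool_pos: [0.4674, -0.3192, 0.1437]
eef_rot: [0.208, 0.676, -0.208, 0.676]
contact_force: [-0.8, -0.8, 1.2]
opening: 0.357
```

Emit:
arm_command:
  plan:
    - [0.02,-0.0064,0,-0.0077,0]
    - [0.02,-0.0064,0,-0.0077,0]
    - [0.02,-0.0064,0,-0.0077,0]
    - [0.02,0,0,0,0]

```text
clock: 15.08
tool_pos: [0.4478, -0.3057, 0.1637]
eef_rot: [0.208, 0.676, -0.208, 0.676]
contact_force: [-0.7, -0.8, 0.4]
opening: 0.355
```

```bash
python3 -c "
from h import *
snap('scene','s8')
s=cv2.imread('pics/s8.png');cv2.imwrite('pics/c8.png',cv2.resize(s[80:270,90:320],None,fx=3.3,fy=3.1,interpolation=2))"
```

```text
(no output)
```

View pics/c8.png

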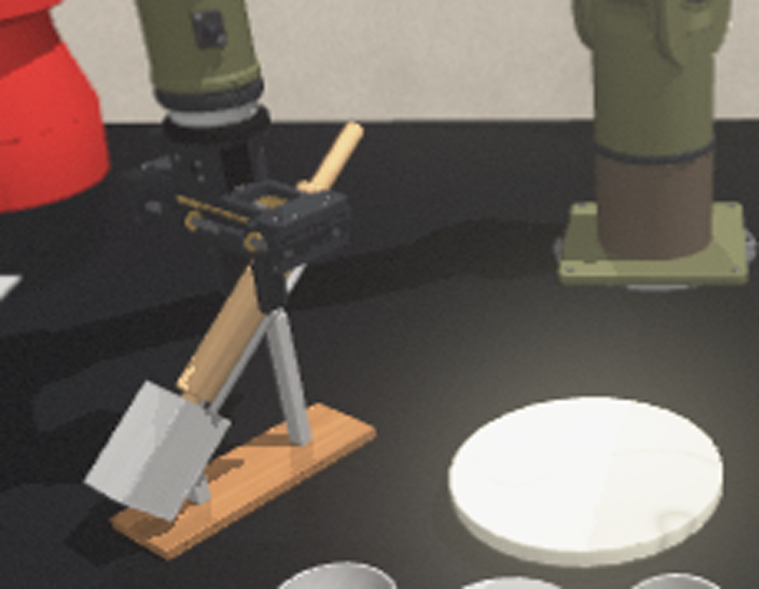

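Emit:
arm_command:
  plan:
    - [0.02,-0.0077,0,-0.0092,0]
    - [0.02,-0.0077,0,-0.0092,0]
    - [0.02,-0.0077,0,-0.0092,0]
    - [0.02,-0.0077,0,-0.0092,0]
    - [0.02,-0.0077,0,-0.0092,0]
    - [0.02,-0.0077,0,-0.0092,0]
    - [0.02,-0.0077,0,-0.0092,0]
    - [0.02,-0.0077,0,-0.0092,0]
    - [0.02,-0.0077,0,-0.0092,0]
    - [0.02,0,0,0,0]
    - [0.02,0,0,0,0]

```text
clock: 16.5
tool_pos: [0.3799, -0.2594, 0.2321]
eef_rot: [0.208, 0.676, -0.208, 0.676]
contact_force: [0.5, -0.3, -1.0]
opening: 0.357
```

```bash
python3 go.py .449 .03 .3; python3 -c "
from h import *
snap('scene','s9')
s=cv2.imread('pics/s9.png');cv2.imwrite('pics/c9.png',cv2.resize(s[60:270,90:320],None,fx=3.3,fy=2.8,interpolation=2))"
```

```text
pos [ 0.3799 -0.2594  0.2321] yaw of tool y deg 55.75084526299871 tool delta [-0.0678  0.2781 -0.1057] clk 16.5 q [ 0.6127  0.4919 -0.1707  2.053   0.1409  0.6078  1.319 ]
```

View pics/c9.png

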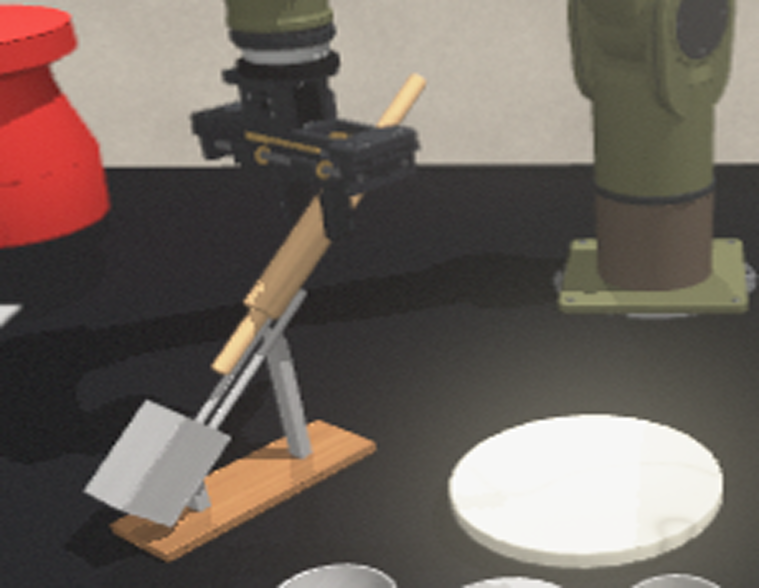

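Emit:
arm_command:
  plan:
    - [0.02,-0.02,0,0,0]
    - [0.02,-0.025,0,0,0]
    - [0.02,-0.015,0,0,0.11]
    - [0.02,0,0,0,0.11]
    - [0.02,0,0,0,0.107]
    - [0.02,0,0.02,-0.017,0]
    - [0.02,0,0.04,-0.033,0]
    - [0.02,0,0.045,-0.037,0]
    - [0.02,0,0.045,-0.037,0]
    - [0.02,0,0.045,-0.037,0]
    - [0.02,0,0.03,-0.025,0]
    - [0.02,0,0,0,0]

```text
clock: 18.05
tool_pos: [0.448, 0.028, 0.2917]
eef_rot: [0.314, 0.634, -0.313, 0.633]
contact_force: [0.1, -1.0, -1.7]
opening: 0.356
```

```bash
python3 go.py .449 .03 .17; python3 -c "
from h import *
snap('scene','s10');snap('top','t10')
s=cv2.imread('pics/s10.png');cv2.imwrite('pics/c10.png',cv2.resize(s[80:280,180:400],None,fx=3,fy=3,interpolation=2))
s=cv2.imread('pics/t10.png');cv2.imwrite('pics/c10t.png',cv2.resize(s[110:310,180:400],None,fx=3,fy=3,interpolation=2))"
```

```text
pos [0.448  0.028  0.2917] yaw of tool y deg 37.40088373216343 tool delta [ 0.1217  0.002  -0.0007] clk 18.05 q [-0.0718  0.3853 -0.1316  2.0005  0.0692  0.7605  0.4087]
```

View pics/c10.png

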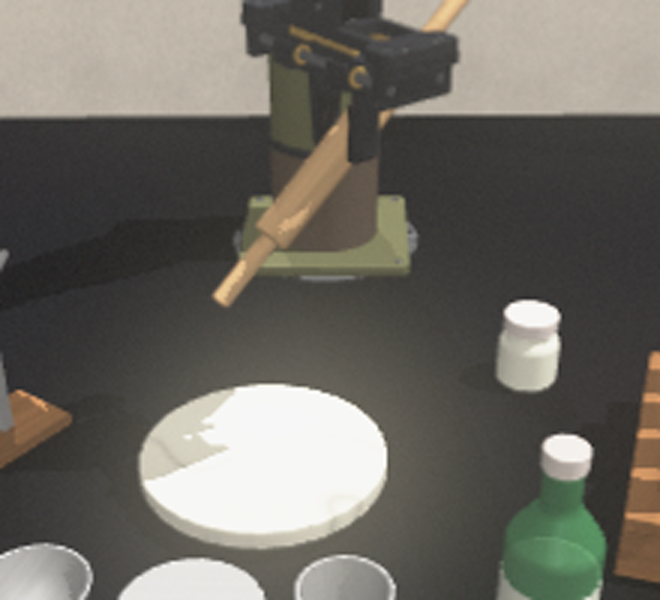

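View pics/c10t.png

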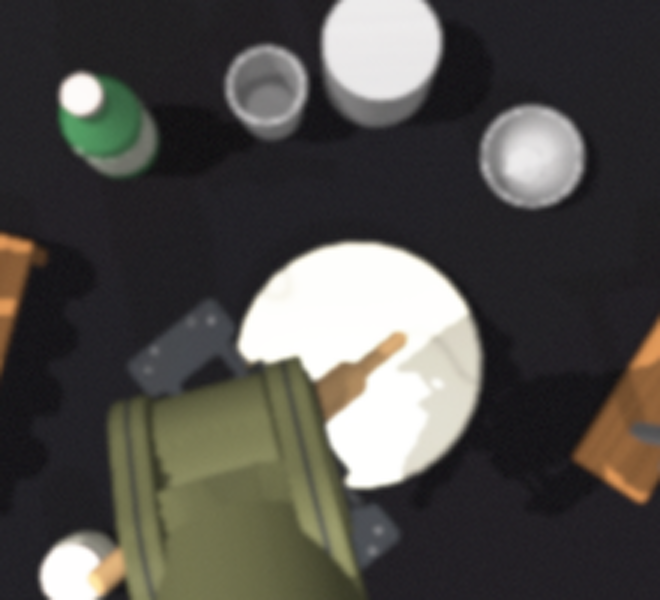

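Run:
```python
from h import *
np.set_printoptions(precision=4,suppress=True)
for n,p,z in(('salt',(206,300),.075),('oilcap',(207,142),.2),('tumbler',(268,138),.1),('dabba',(307,123),.11),('katori',(357,162),.045)): print(n,planez('top',p,z))
W=np.load('pics/t10.npz')
print('low end',dep('top',(180+393/3,110+345/3),W['d'],W), dep('scene',(180+222/3,80+298/3),np.load('pics/s10.npz')['d']))
```

```text
salt [0.3279 0.2069 0.075 ]
oilcap [0.7163 0.1736 0.2   ]
tumbler [0.7459 0.0336 0.1   ]
dabba [ 0.7792 -0.0685  0.11  ]
katori [ 0.6855 -0.2038  0.045 ]
low end [ 0.5131 -0.0655  0.215 ] [ 0.5245 -0.0668  0.2026]
```

Emit:
arm_command:
  plan:
    - [0.02,0.02,0.002,0.012,0]
    - [0.02,0.035,0,0.01,0]
    - [0.02,0.035,0,0,0]
    - [0.02,0.025,0,0,0]
    - [0.02,0.012,0,0,0]
    - [0.02,0,0,0,0]
    - [0.02,0,0,0,0]
  force: 20

```text
clock: 19.02
tool_pos: [0.4631, 0.0078, 0.166]
eef_rot: [0.316, 0.632, -0.315, 0.633]
contact_force: [0.5, 0.1, -1.8]
opening: 0.36
```

```bash
python3 go.py .463 .012 .14; python3 -c "
from h import *
snap('scene','s11')
s=cv2.imread('pics/s11.png');cv2.imwrite('pics/c11.png',cv2.resize(s[80:280,180:400],None,fx=3,fy=3,interpolation=2))"
```

```text
pos [0.4631 0.0078 0.166 ] yaw of tool y deg 36.97270306736028 tool delta [ 0.026   0.0024 -0.0034] clk 19.025 q [-0.06    0.6103 -0.0884  2.1187  0.1261  0.4159  0.3975]
```

View pics/c11.png

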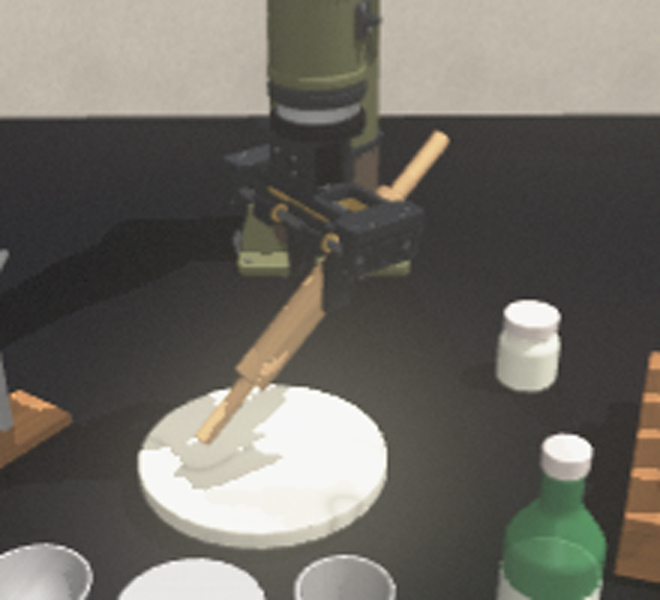

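Emit:
arm_command:
  plan:
    - [0.02,0.012,0,-0.003,0]
    - [0.02,0.01,0,-0.002,0]
    - [0.02,0.006,0,0,0]
    - [0.02,0.006,0,0,0]
    - [0.02,0.006,0,0,0]

```text
clock: 19.7
tool_pos: [0.4594, 0.0125, 0.1249]
eef_rot: [0.315, 0.633, -0.315, 0.633]
contact_force: [-0.8, 1.2, 0.8]
opening: 0.355
```

Emit:
arm_command:
  plan:
    - [0.02,0.005,0,0,0]
    - [0.02,0.005,0,0,0]
    - [0.02,0.005,0,0,0]

```text
clock: 20.08
tool_pos: [0.4597, 0.0121, 0.1099]
eef_rot: [0.316, 0.633, -0.315, 0.633]
contact_force: [-0.5, 1.5, 0.2]
opening: 0.356
```

```bash
python3 go.py .463 .012 .14; python3 -c "
from h import *
snap('scene','s12')
s=cv2.imread('pics/s12.png');cv2.imwrite('pics/c12.png',cv2.resize(s[80:280,180:400],None,fx=3,fy=3,interpolation=2))"
```

```text
pos [0.4597 0.0121 0.1099] yaw of tool y deg 37.00492701767577 tool delta [-0.0301  0.0026  0.0021] clk 20.075 q [-0.0919  0.72   -0.0555  2.1684  0.1448  0.2562  0.372 ]
```

View pics/c12.png

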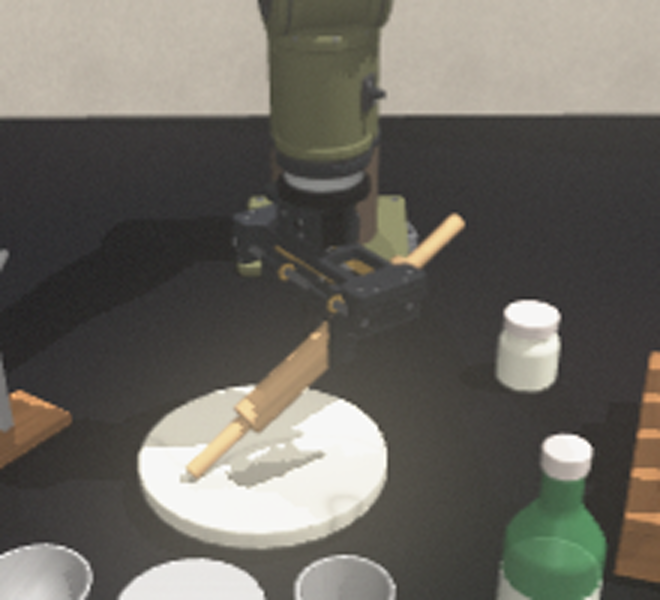

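Emit:
arm_command:
  plan:
    - [0.02,0.008,0.008,0,0]
    - [0.02,0.008,0.008,0,0]
    - [0.02,0.008,0.009,0,0]
    - [0.02,0.008,0,0,0]
    - [0.02,0.007,0,0,0]
    - [0.02,0,0,0,0]

```text
clock: 20.88
tool_pos: [0.4793, 0.0271, 0.0707]
eef_rot: [0.315, 0.633, -0.315, 0.633]
contact_force: [0.9, 0.4, -2.0]
opening: 0.353
```

```bash
python3 go.py .463 .012 .05; python3 -c "
from h import *
snap('scene','s13')
s=cv2.imread('pics/s13.png');cv2.imwrite('pics/c13.png',cv2.resize(s[80:280,180:400],None,fx=3,fy=3,interpolation=2))"
```

```text
pos [0.4793 0.0271 0.0707] yaw of tool y deg 37.027388748520494 tool delta [ 0.0207 -0.0221  0.0022] clk 20.875 q [-0.128   0.8109 -0.04    2.1264  0.1414  0.2073  0.3523]
```

View pics/c13.png

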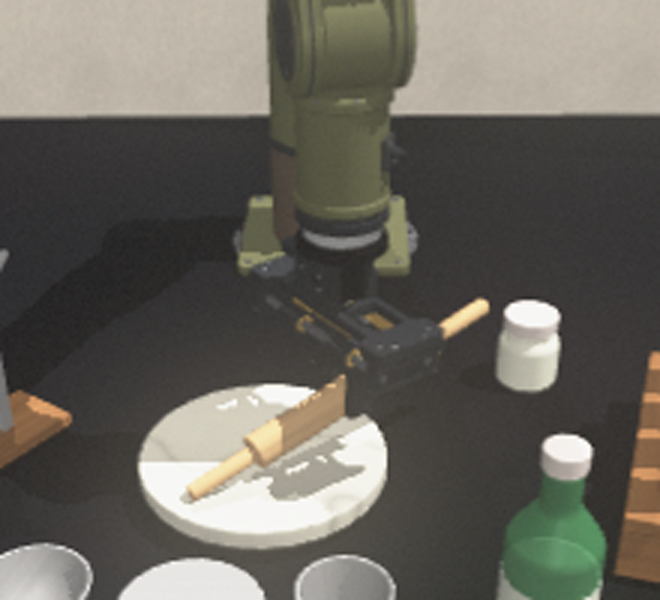

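Emit:
arm_command:
  plan:
    - [0.02,0.006,0,0,0]
    - [0.02,0.006,0,0,0]
    - [0.02,0.006,0,0,0]
    - [0.02,0.003,0,0,0]
    - [0.02,0,0,0,0]

```text
clock: 21.55
tool_pos: [0.4793, 0.0272, 0.05]
eef_rot: [0.315, 0.633, -0.316, 0.633]
contact_force: [-0.7, 1.3, -0.1]
opening: 0.356
```

```bash
python3 go.py .463 .012 .05; python3 -c "
from h import *
snap('scene','s14')
s=cv2.imread('pics/s14.png');cv2.imwrite('pics/c14.png',cv2.resize(s[80:280,180:400],None,fx=3,fy=3,interpolation=2))"
```

```text
pos [0.4793 0.0272 0.05  ] yaw of tool y deg 37.01633926176394 tool delta [-0.     -0.0221  0.0024] clk 21.55 q [-0.1342  0.8538 -0.0303  2.1318  0.1446  0.1585  0.3492]
```

View pics/c14.png

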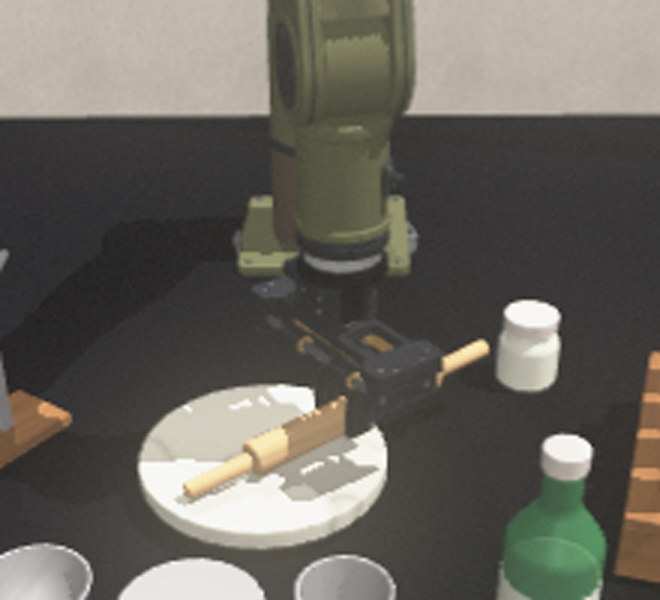

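Run:
```python
from h import *
np.set_printoptions(precision=4,suppress=True)
S=np.load('pics/s14.npz');f=lambda x,y:(180+x/3-.3,80+y/3-.3)
for p in((200,487),(240,466),(262,448),(300,428),(325,414),(452,364),(482,349)):print(p,dep('scene',f(*p),S['d']))
snap('wrist','w14')
```

```text
(200, 487) [ 0.574  -0.0893  0.0529]
(240, 466) [ 0.551  -0.0579  0.0576]
(262, 448) [ 0.5371 -0.04    0.0663]
(300, 428) [ 0.512  -0.0089  0.0696]
(325, 414) [0.4969 0.0123 0.0741]
(452, 364) [0.4099 0.1281 0.0718]
(482, 349) [0.3869 0.1578 0.0743]
```

View pics/w14.png

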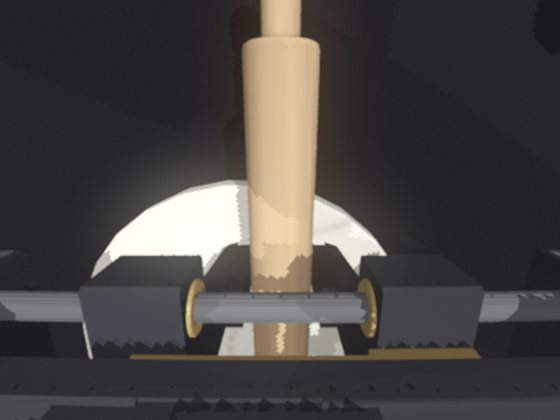

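Emit:
arm_command:
  plan:
    - [0.02,0,0,0,0]
    - [0.02,0,0,0,0]
    - [0.02,-0.01,0,0,0]
    - [0.02,-0.02,0,0,0]
    - [0.02,-0.025,-0.003,0.01,0]
    - [0.02,-0.015,-0.006,0.018,0]
    - [0.02,-0.01,-0.006,0.02,0]
    - [0.02,0,-0.005,0.016,0]
    - [0.02,0,-0.002,0.006,0]
    - [0.02,0,0,0,0]
    - [0.02,0,0,0,0]
  force: 35

```text
clock: 23.02
tool_pos: [0.5035, -0.041, 0.1298]
eef_rot: [0.315, 0.634, -0.315, 0.633]
contact_force: [-0.0, -0.3, -1.8]
opening: 0.354
```

```bash
python3 go.py .503 -.042 .128; python3 -c "
from h import *
snap('scene','s15');snap('top','t15')
s=cv2.imread('pics/s15.png');cv2.imwrite('pics/c15.png',cv2.resize(s[80:280,180:400],None,fx=3,fy=3,interpolation=2))"
```

```text
pos [ 0.5035 -0.041   0.1298] yaw of tool y deg 37.08958083260731 tool delta [ 0.0018 -0.0011  0.0005] clk 23.025 q [ 0.0534  0.7123 -0.1022  2.0231  0.1641  0.415   0.4727]
```

View pics/c15.png

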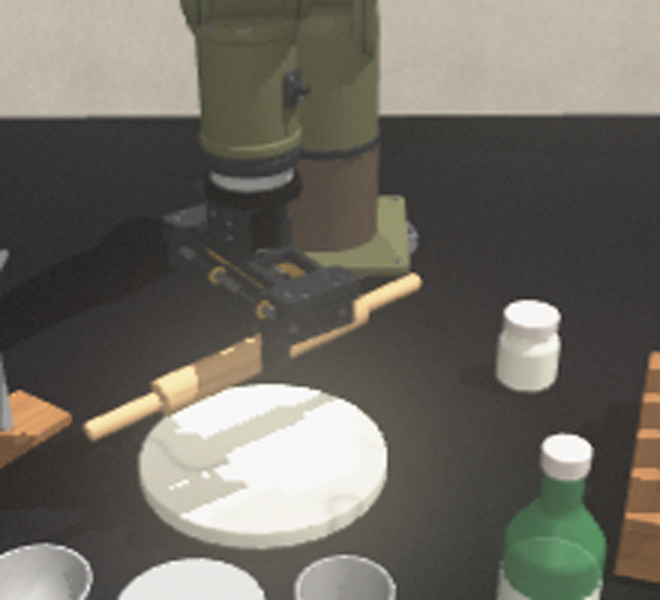

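View pics/t15.png

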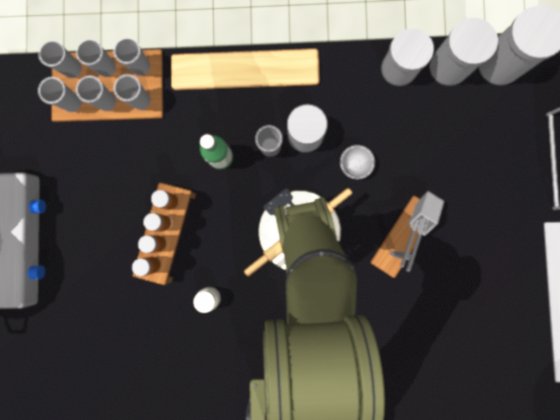

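Run:
```python
from h import *
np.set_printoptions(precision=4,suppress=True)
S=np.load('pics/s15.npz');T=np.load('pics/t15.npz');f=lambda x,y:(180+x/3-.3,80+y/3-.3)
for p in((96,430),(150,402),(370,304),(414,284)):print('scene',p,dep('scene',f(*p),S['d']))
for p in((348.5,193),(249,271)):print('top',p,dep('top',p,T['d']))
print('jar',planez('top',(151.6,222),.15),'was expecting pad .535,.322')
```

```text
scene (96, 430) [ 0.6017 -0.1618  0.1293]
scene (150, 402) [ 0.5709 -0.1239  0.1351]
scene (370, 304) [0.4422 0.0507 0.1529]
scene (414, 284) [0.412  0.09   0.1566]
top (348.5, 193) [ 0.5926 -0.1651  0.1329]
top (249, 271) [0.4074 0.0841 0.1589]
jar [0.5323 0.3242 0.15  ] was expecting pad .535,.322
```

Emit:
arm_command:
  plan:
    - [0.02,0,0,0,0]
    - [0.02,0,0,0,0]
    - [0.02,0,0,0,0]
    - [0.02,0,0,0,0]

```text
clock: 23.62
tool_pos: [0.504, -0.042, 0.1302]
eef_rot: [0.315, 0.633, -0.315, 0.633]
contact_force: [-0.2, -1.1, -2.0]
opening: 0.351
```

Run:
```python
from h import *
np.set_printoptions(precision=4,suppress=True)
snap('top','t16');T=np.load('pics/t16.npz')
for p in((348.5,193),(249,271)):print('top',p,dep('top',p,T['d']))
print(r.get_state()['opening'],np.abs(r.get_state()['qd']).max())
print(r.finish_job())
```

```text
top (348.5, 193) [ 0.5927 -0.1653  0.1316]
top (249, 271) [0.4075 0.084  0.1602]
0.35331827555039447 0.0014191749566694097
the job is handed in; nothing more can be done
None
```

The jar is back in its place in the row, and the pin is held nearly level over the middle of the board. I handed the job in at about 24 s; no verdict was reported.

- **Jar:** it stands upright and released on the cork pad. Its lid measures z≈0.150 m, and it is about 3 mm from the pad centre in both the wrist and top views.
- **Pin:** I drew it about 128 mm out along its axis. The arm can only turn the tool about its own axis, so I levelled the pin by lowering its low end onto the marble until it swung round in the grip. I then tightened the grip to 35 N and lifted.
- **Last checks:** the pin's centre is about 3 mm from the board's middle and about 10 cm above its top. It was clear of everything in the pictures and at rest, with nothing else visibly moved.
- **Disagreement between views:** the pin is not perfectly level. The views put the tilt at 0.085 to 0.09 rad, within the 0.2 rad allowed.

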